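# Pack the gilding cups in the fold-up tray

## Task

Pack the gilding kit: nest the orange cup in the blue cup that stands in the card tray, and the white cup in the orange one, each fully home so that the three make one straight stack standing in the tray; lower the cups in rather than dropping them. Fold both side panels of the tray up until they stand upright. Leave the other things on the table where they are.

Things in the scene. Friction and masses are not known exactly. Their poses are not given: they have to be found in the camera images.
- cup_blue: Blue stacking cup, 100 mm tall, 70 g (blue 180 g). Origin: centre of underside; z up. Body tapers from 39 mm outer diameter at the foot to 55 at 65 mm height; above it a straight collar, 66 mm outer, 60 inner, up to the rim: grip there. All three alike; fully nested, a cup's collar rests on the rim below, its origin 35 mm above the lower cup's. It stands in the tray on its 4 mm floor
- cup_orange: Orange stacking cup, 100 mm tall, 70 g (blue 180 g). Origin: centre of underside; z up. Body tapers from 39 mm outer diameter at the foot to 55 at 65 mm height; above it a straight collar, 66 mm outer, 60 inner, up to the rim: grip there. All three alike; fully nested, a cup's collar rests on the rim below, its origin 35 mm above the lower cup's. Stands on the table
- cup_white: White stacking cup, 100 mm tall, 70 g (blue 180 g). Origin: centre of underside; z up. Body tapers from 39 mm outer diameter at the foot to 55 at 65 mm height; above it a straight collar, 66 mm outer, 60 inner, up to the rim: grip there. All three alike; fully nested, a cup's collar rests on the rim below, its origin 35 mm above the lower cup's. Stands on the table
- tray: Brown card tray, fixed to the table: floor 130 mm (its x) by 190 mm (its y), 4 mm thick; fixed end walls 60 mm high at its +x and -x ends; hinged side panels at +y and -y. Two tins (38 mm across, 22 mm tall) are fixed on the floor in its -x corners, at x -40, y +-66 mm. Origin: centre of its underside
- panel_left (a joint): angle of the tray's left (+y) side panel, stiff hinge that stays where it is left: 0 lying flat outward on the table, 1.571 upright against its stop. Card panel 118 mm long, 60 mm high, 4 mm thick, with a blue stripe near its free edge; it starts half folded, leaning outward
- panel_left_hinge (a point): middle of the left panel's hinge line, at table height, 95 mm from the tray's centre; the hinge runs along the tray's x. Its z axis is the panel's normal: the outward and lower face passes through the hinge, the other face is 4 mm along +z
- panel_left_edge (a point): middle of the left panel's free edge (mid thickness), 60 mm from the hinge
- panel_right (a joint): angle of the tray's right (-y) side panel, stiff hinge that stays where it is left: 0 lying flat outward on the table, 1.571 upright against its stop. Card panel 118 mm long, 60 mm high, 4 mm thick, with a blue stripe near its free edge; it starts half folded, leaning outward
- panel_right_hinge (a point): middle of the right panel's hinge line, at table height, 95 mm from the tray's centre; the hinge runs along the tray's x. Its z axis is the panel's normal: the outward and lower face passes through the hinge, the other face is 4 mm along +z
- panel_right_edge (a point): middle of the right panel's free edge (mid thickness), 60 mm from the hinge
- brush_pot: grey cup of the same shape as the stacking cups, but in use: full of brushes (about 200 mm tall with them); bystander. Origin: centre of its underside
- frame_flat: round gilt picture frame with a blue picture, lying flat, 110 mm across, 18 mm thick; bystander. Origin: centre of its underside
- wood_blank: round wooden blank, 90 mm across, 9 mm thick, lying flat; bystander. Origin: centre of its underside
- brush: paint brush lying flat, 190 mm long, along its x axis; bystander. Origin: underside
- varnish: amber bottle, 56 mm across, 140 mm tall; bystander. Origin: centre of its underside
- gesso_tub: white tub with lid, 86 mm across, 95 mm tall; bystander. Origin: centre of its underside
There are look-alikes about, which are no part of the job. Leave any green look-alike of the cup_white alone.

How it is judged:
At the end, for the whole second after the job is handed in: The orange cup sits fully home in the blue one (origin 30 to 40 mm above it, axes within 7 mm) and the white one likewise in the orange; all three are upright (within 0.1 rad) and at rest, the blue cup standing on the tray's floor; both side panels stand upright (1.40 rad or more) (z of cup_orange in the frame of cup_blue between 0.03 and 0.04 m and z of cup_white in the frame of cup_orange between 0.03 and 0.04 m and horizontal distance between cup_orange and cup_blue below 0.007 m and horizontal distance between cup_white and cup_orange below 0.007 m and angle between each of cup_blue, cup_orange, cup_white's own z axis and vertical below 0.1 rad and linear speed of each of cup_blue, cup_orange, cup_white below 0.02 m/s and x of cup_blue in the frame of tray between -0.04 and 0.045 m and y of cup_blue in the frame of tray between -0.07 and 0.07 m and z of cup_blue in the frame of tray between 0 and 0.01 m and value of joint each of panel_left, panel_right above 1.4 rad); the robot touches nothing.
It fails at once if a cup is dropped into the one below (faster than 0.6 m/s inside it) ((horizontal distance between cup_orange and cup_blue below 0.02 m and z of cup_orange in the frame of cup_blue between 0.02 and 0.095 m and linear speed of cup_orange above 0.6 m/s and linear speed of cup_blue below 0.2 m/s) or (horizontal distance between cup_white and cup_orange below 0.02 m and z of cup_white in the frame of cup_orange between 0.02 and 0.095 m and linear speed of cup_white above 0.6 m/s and linear speed of cup_orange below 0.2 m/s)).
It fails at once if a bystander is moved by more than 30 mm (distance of any of brush_pot, frame_flat, wood_blank, brush, varnish, gesso_tub from where it was at the start of the episode above 0.03 m).
It also fails if it takes over 72 s, if anything falls off the work surface, if the arm or the gripper's body presses on something with over 40 N, if the wrist force passes 120 N, or if a joint passes its speed limit or range.

## Robot

A 6-joint arm with a two-finger parallel gripper is mounted at the origin on the work surface. World frame = base frame: x ahead of the robot, y to its left, z up, the work surface at z = 0. Lengths are in m, angles in rad, forces in N, time in s.
With the tool pointing down it reaches from about 0.3 to 0.875 m from the base axis. Payload 6.4 kg.
Tool frame: the origin (TCP) lies on the centre line of the jaws, within the pads' length; the fingertips stand 14 mm ahead of it and the grasp point (between the pads) lies 5 mm behind it; z points along the fingers, y is the line along which they close (so a half turn about z gives the same grasp; the last joint's range is limited). The gripper opens to 88 mm and grips with 3 to 60 N. Pads are 18 mm wide; open, the fingers measure 123 mm over their backs; the gripper's body (75 mm by 187 mm) begins 45 mm behind the grasp point.
Start: joints at [1.006, 0.181, 1.607, -0, 1.354, -0.206], TCP at [0.202, 0.538, 0.253] pointing down, gripper open.
Joint ranges: [-2.99, 2.99], [-0.89, 2.07], [0.3, 2.58], [-1.14, 4.28], [0, 2.63], [-3.12, 3.12]. Speed limits (rad/s): [2.57, 2.57, 3.01, 3.14, 3.14, 3.14].

## Interface

Orientations are given as a unit quaternion [x, y, z, w].
In Python, from station import * gives the robot as it stands.
- The arm moves only by the tool arm_command, never from a script. Its argument "moves" is a list of rows, each a list of 7 numbers: the shift along the tool's x, y, z scaled (see below), then the turn, a rotation vector about the tool's x, y, z scaled (see below), then the opening, from -1 (shut) to 1 (fully open). In form: [[x, y, z, ax, ay, az, hand], ...]. A call has 1 to 20 rows; each row is the pose to reach, as a shift and turn from the pose commanded when the call began, along the tool's axes at that moment, turning the shorter way round; what a row does not reach only later rows make up. The controller multiplies each number of a shift by 60 cm and each number of a turn by 180 degrees. A row lasts 1/8 s, in which the tool goes at most 62.5 mm and 10.7 degrees, less where a joint would pass 70% of its speed; a pose out of reach is approached as far as the arm can. A call with a number of a shift or a turn outside -1 to 1 is refused whole. A call with a gripper value outside its range is refused whole. The fingers move at their own pace and stop on an object; the grip force is fixed at half the most. Time passes only in rows, so rows that repeat a pose let the fingers close. It gives the time, the measured TCP pose, the force, the opening and the grip force at its end, in the units of the state.
- get_state(): the state, without advancing time (a new reading comes with each control period).
- read_camera(name): name is "scene" or "top" or "wrist"; returns the picture (480x640x3 uint8, blue, green, red); there is no depth.
- calibration(name): a dict with "fov_y" (degrees; the focal length in pixels is half the picture's height over the tangent of half this angle, whatever the lens; pixels are square), "cx", "cy" (the principal point, pixels), "eye" and "rotation" of the camera in the world; the wrist camera has in their place "tool_from_camera" (4x4, takes a point from camera to tool coordinates, whose origin is the TCP and whose axes are the flange's). Camera axes: x right, y up, looking along -z (the intrinsics and any distortion apply to the point x, -y, -z); pixel columns grow to the right and rows downward; lengths in m; the calibration is good to about 2 mm. The wrist camera is an equidistant fisheye: a pixel r from the principal point sees the ray r / f radians off the axis. A picture is of the moment at which its call begins: read the wrist's pose just before it. calibration takes no time and is no camera call.
- job_done(): hands the job in; it is judged then, once.
The state is a dict: "time": time; "joint_pos": joint angles; "qd": joint speeds; "joint_efforts": joint torques, N m; "ee_pos": TCP position; "tool_rot": TCP orientation; "force": force on the tool from outside, world axes, zero at the start; "ft_torque": the same for the moment, N m; "opening": opening from 0.0 (shut) to 1.0 (fully open); "grasp_force": force on a finger pad.
Only numpy, scipy, OpenCV 4.12 (cv2) and the standard library are available. Lean on these libraries where they do the work, as an engineer would, in place of code of your own. Each camera call takes 0.05 s, during which the arm holds its last target. There are 200 camera calls.

## Working session

There is one attempt and no reset: what is moved stays moved. The work goes in short steps, Python scripts to look and compute and a tool call to move; the robot and the scene stay as the last step left them, time stands still between calls to the robot, and variables do not carry over. Pictures are saved under pics/ and viewed, at most 10 in all, crops included, and the job is handed in when it is done.

Besides the shell and the picture viewer there is one more tool, called after ">>>" as name([rows], argument=value, ...), one row to a line, values as JSON. arm_command: Moves the arm, as the interface text tells. Shifts and turns lie within -1 to 1; 1 stands for 60 cm of shift or 180 degrees of turn. Its arguments: {"type":"object","properties":{"moves":{"type":"array"}},"required":["moves"]}

```bash
mkdir -p pics
python3 - <<'E'
from station import *
import cv2
s=get_state();print(s)
for n in("scene","top","wrist"):
    cv2.imwrite(f"pics/{n}0.png",read_camera(n));print(n,calibration(n))
E
```

```text
{'time': 0.0, 'joint_pos': array([ 1.00569136e+00,  1.81535121e-01,  1.60798287e+00, -2.19903237e-05,
        1.35376553e+00, -2.06291960e-01]), 'qd': array([ 9.70705124e-04,  6.59355826e-04,  4.16391916e-04,  4.38417952e-05,
       -1.59230401e-03, -1.35956783e-03]), 'joint_efforts': array([-3.15226544e-04, -4.33867228e+01, -3.41848183e+01,  6.99469610e-02,
        3.86023556e-02, -1.17903542e-04]), 'ee_pos': array([0.20163359, 0.53795949, 0.25182558]), 'tool_rot': array([ 1.78443231e-01,  9.83949846e-01, -7.87367016e-04, -3.08112480e-04]), 'force': array([-0.67883312, -0.40243353, -0.9830831 ]), 'ft_torque': array([0.05162654, 0.02745992, 0.04116934]), 'grasp_force': 0.0, 'opening': 0.9969565809054381}
scene {'fov_y': 47.48343552625709, 'cx': 320.4402453599843, 'cy': 232.81484945685787, 'eye': array([ 1.01526606, -0.79348625,  0.79721408]), 'rotation': array([0.41243847, 0.11540805, 0.26166254, 0.86493249])}
top {'fov_y': 50.43617168601898, 'cx': 322.5374060967853, 'cy': 240.41717028638664, 'eye': array([ 4.33169924e-01, -2.91267960e-04,  1.16891681e+00]), 'rotation': array([-0.01295975,  0.02485624,  0.70773773, -0.70591892])}
wrist {'fov_y': 65.70646984690485, 'cx': 318.4529893643459, 'cy': 242.72024253083737, 'tool_from_camera': array([[ 2.65867884e-04,  9.54562818e-01,  2.98009657e-01,
         7.69270537e-02],
       [ 9.99999855e-01, -1.14213365e-04, -5.26305139e-04,
         5.12268471e-04],
       [-4.68354631e-04,  2.98009753e-01, -9.54562710e-01,
        -1.32327405e-01],
       [ 0.00000000e+00,  0.00000000e+00,  0.00000000e+00,
         1.00000000e+00]])}
```

View pics/scene0.png

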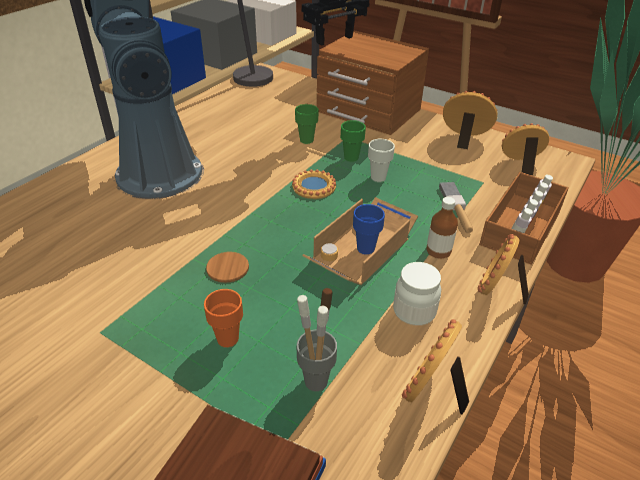

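View pics/top0.png

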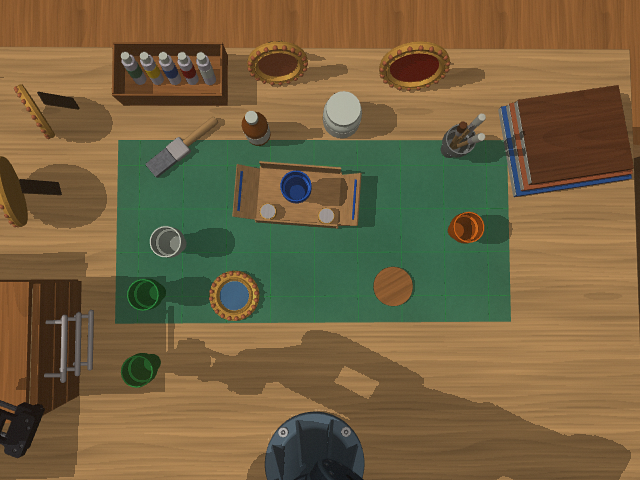

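Both views show the white cup at scene (381,160) and top (166,241). Its look-alikes in top are the greens at (145,293) and (139,370), plus the white tub lid (343,112). The orange cup is at scene (224,318) and top (466,227), with the grey brush pot near (460,140) having the same shape. The blue cup is in the tray at top (296,186). Next, close crops for rim measurement.

```bash
cat > h.py <<'E'
import numpy as np,cv2
from scipy.spatial.transform import Rotation as R
from station import *
def ray(n,u,v):
    c=calibration(n);f=240/np.tan(np.radians(c["fov_y"]/2))
    d=R.from_quat(c["rotation"]).apply([(u-c["cx"])/f,-(v-c["cy"])/f,-1]);return c["eye"],d/np.linalg.norm(d)
def proj(n,p):
    c=calibration(n);f=240/np.tan(np.radians(c["fov_y"]/2))
    q=R.from_quat(c["rotation"]).inv().apply(np.array(p)-c["eye"]);return np.array([c["cx"]+f*q[0]/-q[2],c["cy"]-f*q[1]/-q[2]])
def onz(n,u,v,z):
    e,d=ray(n,u,v);return e+d*(z-e[2])/d[2]
def tri(rs):
    A=sum(np.eye(3)-np.outer(d,d) for e,d in rs);b=sum((np.eye(3)-np.outer(d,d))@e for e,d in rs)
    p=np.linalg.solve(A,b);return p,[np.linalg.norm(np.cross(p-e,d)) for e,d in rs]
E
python3 - <<'E'
import cv2,numpy as np
T=cv2.imread("pics/top0.png");S=cv2.imread("pics/scene0.png")
def crop(I,x,y,w,h,k):
    c=cv2.resize(I[y:y+h,x:x+w],None,fx=k,fy=k,interpolation=cv2.INTER_CUBIC)
    for i in range(0,w,10):
        cv2.line(c,(i*k,0),(i*k,4 if i%50 else 9),(0,0,255),1)
        if i%20==0: cv2.putText(c,str(x+i),(i*k,18),0,.35,(255,255,255),1)
    for i in range(0,h,10):
        cv2.line(c,(0,i*k),(4,i*k),(0,0,255),1)
        if i%20==0:cv2.putText(c,str(y+i),(5,i*k+4),0,.35,(255,255,255),1)
    return c
a=np.vstack([np.hstack([crop(I,x,y,66,70,4) for x,y in l]) for I,l in((T,[(135,208),(433,193),(264,152)]),(S,[(348,125),(190,280),(335,190)]))])
cv2.imwrite("pics/c1.png",a)
b=np.hstack([crop(T,228,155,140,78,5)]);cv2.imwrite("pics/c2.png",b)
cv2.imwrite("pics/c3.png",crop(S,300,190,120,100,6))
E
```

```text
(no output)
```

View pics/c1.png

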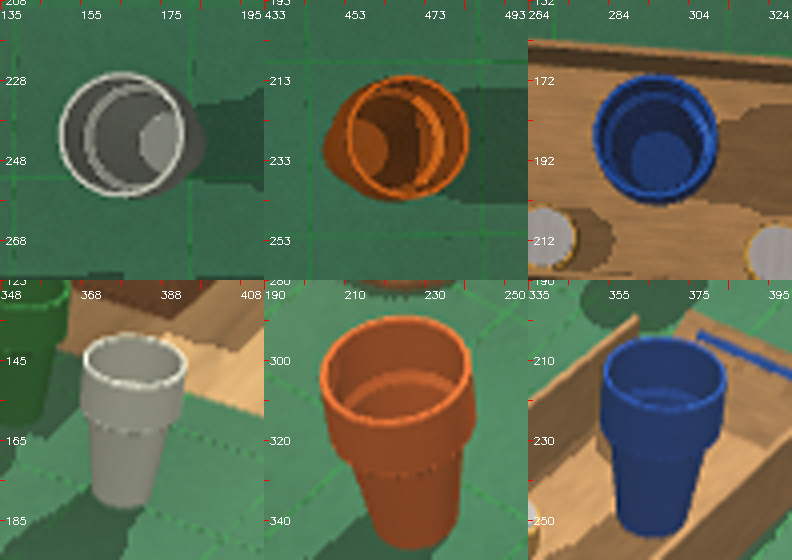

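View pics/c2.png

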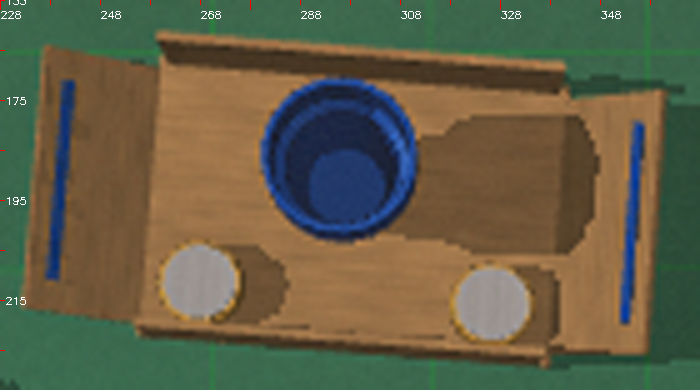

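View pics/c3.png

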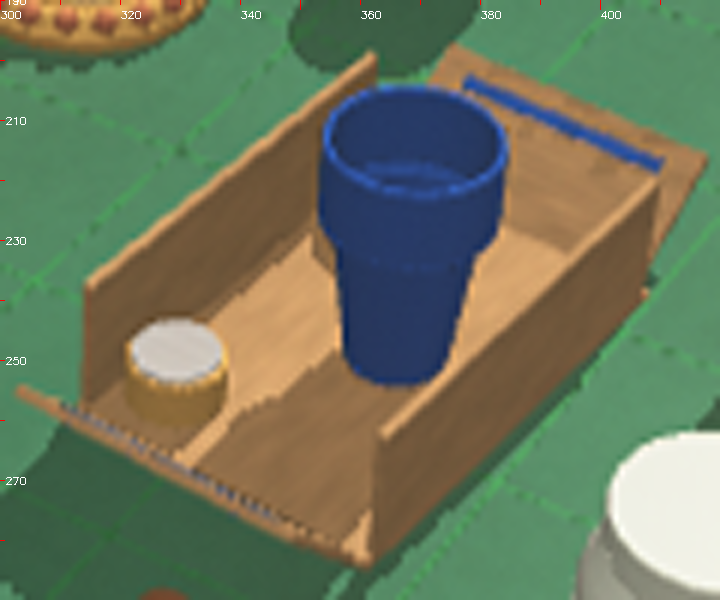

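The crops show the cup rims at these centres: white top (165.5,241.5) and scene (381.7,145.5); orange top (469,227) and scene (223,302.6); blue top (296,186.6) and scene (369,213.7). The tins are at top (268,211.4) and (326.4,215.8). The left panel's free edge runs (236.6,164)–(232.4,216.6) in top and the right one's (361,173.4)–(357.6,225.4).

Run:
```python
from h import *
np.set_printoptions(precision=4,suppress=True)
for n,a,b in(("white",(165.5,241.5),(381.7,145.5)),("orange",(469.1,227.1),(223,302.6)),("blue",(295.9,186.6),(369,213.7))):
    p,r=tri([ray("top",*a),ray("scene",*b)]);z=.104 if n=="blue" else .1
    print(n,p,np.array(r),"plane:",onz("top",*a,z)[:2],onz("scene",*b,z)[:2])
t1=onz("top",268,211.4,.026);t2=onz("top",326.4,215.8,.026)
print("tins",t1,t2,np.linalg.norm(t1-t2), "scene tin1(-y)",onz("scene",329.4,248.3,.026))
d=(t1-t2)[:2];d/=np.linalg.norm(d);yaw=np.arctan2(-d[0],d[1]);ex=np.array([d[1],-d[0]])
c=((t1+t2)/2)[:2]+.04*ex;print("tray",c,"yaw",yaw)
M=np.array([ex,d])
for nm,q in(("L1",((236.6,164),(375.3,197))),("L2",((232.4,216.6),(417.8,216.3))),("L1s",((236.6,164),(417.8,216.3))),("L2s",((232.4,216.6),(375.3,197))),("R1",((361,173.4),(361.7,284.2))),("R2",((357.6,225.4),(303.3,254.7)))):
    p,r=tri([ray("top",*q[0]),ray("scene",*q[1])]);print(nm,p,"tray",M@(p[:2]-c),np.array(r))
b=onz("top",295.9,186.6,.104)[:2];print("blue in tray",M@(b-c))
for nm,u,v,z in(("varnish",255,122,.14),("tub",343,108,.095),("frame",234,296,.018),("blank",394,286,.009),("pot",458,140,.1),("green1",145,294,.1),("brushtip1",170,305,.0),("brush2",170,350,0),("potbrush",480,120,.2)):print(nm,onz("top",u,v,z))
```

```text
white [0.4898 0.3121 0.0939] [0.0008 0.0008] plane: [0.4888 0.3099] [0.4949 0.3031]
orange [ 0.5192 -0.3286  0.0964] [0.0013 0.0013] plane: [ 0.5179 -0.3283] [ 0.5228 -0.3302]
blue [0.6056 0.0382 0.0982] [0.0012 0.0012] plane: [0.6036 0.0374] [0.6099 0.0322]
tins [0.56   0.1029 0.026 ] [ 0.5498 -0.0285  0.026 ] 0.13173629618430083 scene tin1(-y) [ 0.5541 -0.0312  0.026 ]
tray [0.5948 0.0341] yaw -0.07680493577473323
L1 [0.6164 0.1365 0.0997] tray [0.0137 0.1038] [0.0432 0.0432]
L2 [ 0.5986  0.2146 -0.0265] tray [-0.01    0.1803] [0.0502 0.0502]
L1s [0.6661 0.1729 0.0323] tray [0.0605 0.1439] [0.0001 0.0001]
L2s [0.5482 0.1818 0.0339] tray [-0.0577  0.1437] [0.0008 0.0008]
R1 [ 0.6574 -0.0996  0.0298] tray [ 0.0727 -0.1285] [0.0139 0.0139]
R2 [ 0.5283 -0.0962  0.0422] tray [-0.0563 -0.135 ] [0.0019 0.0019]
blue in tray [0.0086 0.0039]
varnish [0.7308 0.1196 0.14  ]
tub [ 0.7746 -0.0631  0.095 ]
frame [0.3704 0.1792 0.018 ]
blank [ 0.3911 -0.1821  0.009 ]
pot [ 0.7042 -0.308   0.1   ]
green1 [0.3797 0.3508 0.1   ]
brushtip1 [0.3496 0.3268 0.    ]
brush2 [0.2485 0.3255 0.    ]
potbrush [ 0.7182 -0.3227  0.2   ]
```

```bash
cat >> h.py <<'E'
YT=-.0768;C=np.array([.5948,.0341]);EX=np.array([np.cos(YT),np.sin(YT)]);EY=np.array([-EX[1],EX[0]])
def tp(x,y):return C+x*EX+y*EY
def plan(wps):
    "wps: (x,y,z,angle of tool x in the world, deg; None keeps)"
    s=get_state();p0=s["ee_pos"];r0=R.from_quat(s["tool_rot"]);x0=r0.as_matrix()[:,0];a0=np.degrees(np.arctan2(x0[1],x0[0]))
    print("now",p0.round(4),"ang",a0.round(1),"t",round(s["time"],2),"f",s["force"].round(1),"open",round(s["opening"],3),"grip",round(s["grasp_force"],1))
    for x,y,z,a in wps:
        a=np.radians(a0 if a is None else a);m=np.array([[np.cos(a),np.sin(a),0],[np.sin(a),-np.cos(a),0],[0,0,-1.]]).T
        print(np.round(np.r_[r0.inv().apply(np.array([x,y,z])-p0)/.6,(r0.inv()*R.from_matrix(m)).as_rotvec()/np.pi],4).tolist())
E
python3 -c "
from h import *
a=tp(-.02,.175);b=tp(-.02,.104)
plan([(*a,.2,85.6),(*a,.027,85.6),(*b,.027,85.6)])"
```

```text
now [0.2017 0.538  0.252 ] ang 159.4 t 0.15 f [ 0.8 -0.   0.1] open 1.001 grip 0.0
[-0.7952, -0.2853, 0.0869, -0.0004, 0.0002, 0.4102]
[-0.7953, -0.285, 0.3752, -0.0004, 0.0002, 0.4102]
[-0.8282, -0.3986, 0.3754, -0.0004, 0.0002, 0.4102]
```

>>> arm_command([
  [-0.795,-0.285,0.087,0,0,0.41,-1],
  [-0.795,-0.285,0.087,0,0,0.41,-1],
  [-0.795,-0.285,0.087,0,0,0.41,-1],
  [-0.795,-0.285,0.087,0,0,0.41,-1],
  [-0.795,-0.285,0.087,0,0,0.41,-1],
  [-0.795,-0.285,0.087,0,0,0.41,-1],
  [-0.795,-0.285,0.087,0,0,0.41,-1],
  [-0.795,-0.285,0.087,0,0,0.41,-1],
  [-0.795,-0.285,0.087,0,0,0.41,-1],
  [-0.795,-0.285,0.087,0,0,0.41,-1],
  [-0.795,-0.285,0.087,0,0,0.41,-1],
  [-0.795,-0.285,0.087,0,0,0.41,-1],
])

```text
time: 1.65
ee_pos: [0.5876, 0.2122, 0.2009]
tool_rot: [0.733, 0.68, 0.0, 0.0]
force: [0.2, -0.2, 0.4]
opening: 0.005
grasp_force: 0.0
```

```bash
python3 -c "
from h import *
a=tp(-.02,.175);b=tp(-.02,.104)
plan([(*a,.027,85.6),(*b,.027,85.6)])
cv2.imwrite('pics/w1.png',read_camera('wrist'))"
```

```text
now [0.5876 0.2122 0.2009] ang 85.8 t 1.65 f [ 0.2 -0.2  0.4] open 0.005 grip 0.0
[-0.0034, 0.0014, 0.2898, 0.0001, -0.0001, 0.0009]
[-0.1217, 0.001, 0.2898, 0.0001, -0.0001, 0.0009]
```

View pics/w1.png

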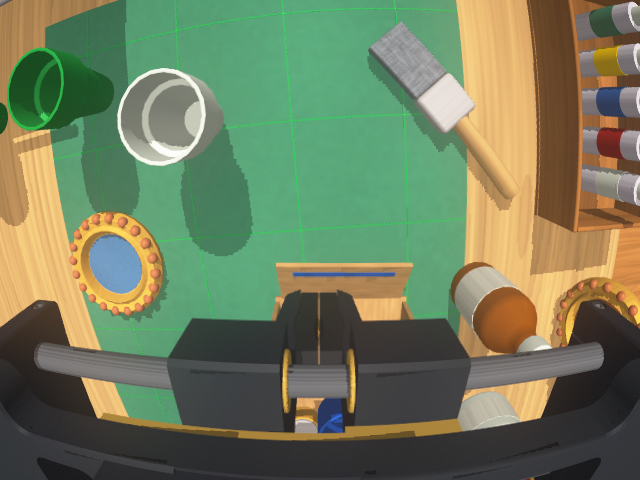

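The wrist view shows the left panel's free edge at row 264 (columns 277–413), with the fingers still above it. The white cup's rim centre is near (162,116), the green look-alike is at (36,88), and the amber bottle is to the right.

```bash
cat >> h.py <<'E'
def wray(u,v,pose):
    c=calibration("wrist");f=240/np.tan(np.radians(c["fov_y"]/2));x,y=u-c["cx"],v-c["cy"];r=np.hypot(x,y);t=r/f
    d=np.array([x/r*np.sin(t),-y/r*np.sin(t),-np.cos(t)]);T=c["tool_from_camera"];Rw=R.from_quat(pose["tool_rot"]).as_matrix()
    return Rw@T[:3,3]+pose["ee_pos"],Rw@T[:3,:3]@d
def wz(u,v,pose,z):
    e,d=wray(u,v,pose);return e+d*(z-e[2])/d[2]
E
python3 -c "
from h import *
s=get_state()
M=np.array([EX,EY])
for u in(277,413):
  p=wz(u,264,s,.033);print('edge',p,M@(p[:2]-C))
print('white',np.mean([wz(u,v,s,.1) for u,v in((118,116),(206,116),(162,68),(162,165))],0))
print(tri([wray(162,116,s),ray('top',165.5,241.5)]))
"
```

```text
edge [0.54983732 0.17955977 0.033     ] [-0.05599047  0.14158127]
edge [0.66877351 0.17036062 0.033     ] [0.06330093 0.14153455]
white [0.49192833 0.31119239 0.1       ]
(array([0.48935027, 0.31194773, 0.09175697]), [np.float64(0.0003111034439883903), np.float64(0.00031110344398835733)])
```

>>> arm_command([
  [0,0,0.29,0,0,0,-1],
  [0,0,0.29,0,0,0,-1],
  [0,0,0.29,0,0,0,-1],
  [0,0,0.29,0,0,0,-1],
])

```text
time: 2.2
ee_pos: [0.5843, 0.2108, 0.0224]
tool_rot: [0.733, 0.68, -0.004, -0.003]
force: [-0.1, 0.3, 0.2]
opening: 0.002
grasp_force: 0.0
```

>>> arm_command([
  [-0.03,0,0,0,0,0,-1],
  [-0.05,0,0,0,0,0,-1],
  [-0.06,0,0,0,0,0,-1],
  [-0.07,0,0,0,0,0,-1],
  [-0.08,0,0,0,0,0,-1],
  [-0.09,0,0,0,0,0,-1],
  [-0.1,0,0,0,0,0,-1],
  [-0.105,0,0,0,0,0,-1],
  [-0.11,0,0,0,0,0,-1],
  [-0.11,0,0,0,0,0,-1],
])

```text
time: 3.45
ee_pos: [0.5833, 0.1447, 0.0263]
tool_rot: [0.734, 0.68, -0.0, -0.0]
force: [-0.4, 0.7, -0.3]
opening: 0.006
grasp_force: 0.0
```

```bash
python3 -c "
from h import *
s=get_state();M=np.array([EX,EY]);print(M@(s['ee_pos'][:2]-C),s['force'])
T=read_camera('top');S=read_camera('scene')
cv2.imwrite('pics/p1.png',np.hstack([cv2.resize(T[140:240,220:310],None,fx=4,fy=4),cv2.resize(S[170:270,340:440],None,fx=4,fy=4)]))"
```

```text
[-0.01999211  0.10941886] [-0.38227513  0.67877873 -0.29016998]
```

View pics/p1.png

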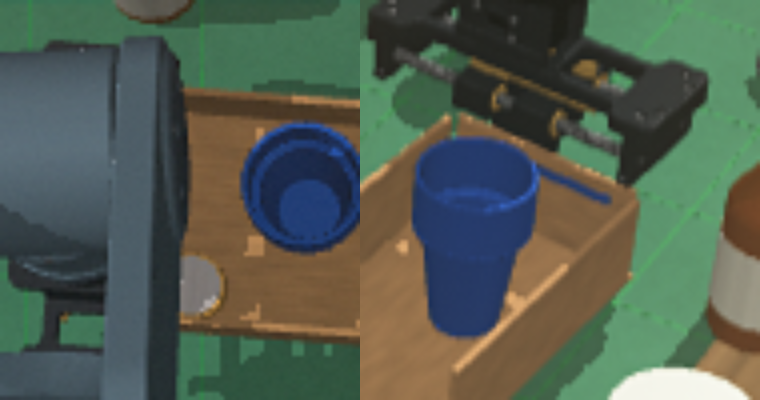

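The left panel now stands close to upright against the end walls and there is no stop force yet, so I push on gently.

>>> arm_command([
  [-0.005,0,0,0,0,0,-1],
  [-0.009,0,0,0,0,0,-1],
  [-0.009,0,0,0,0,0,-1],
])

```text
time: 3.92
ee_pos: [0.5831, 0.1416, 0.0265]
tool_rot: [0.734, 0.68, 0.001, -0.001]
force: [1.6, 9.5, -1.8]
opening: -0.001
grasp_force: 5.0
```

>>> arm_command([
  [0.04,0,0,0,0,0,-1],
  [0.04,0,-0.1,0,0,0,-1],
  [0.04,0,-0.29,0,0,0,-1],
  [0.04,0,-0.29,0,0,0,-1],
  [-0.45,0,-0.29,0,0,0,-1],
  [-0.45,0,-0.29,0,0,0,-1],
  [-0.45,0,-0.29,0,0,0,-1],
  [-0.45,0,-0.29,0,0,0,-1],
  [-0.45,0,-0.29,0,0,0,-1],
  [-0.45,0,-0.29,0,0,0,-1],
  [-0.45,0,-0.29,0,0,0,-1],
])

```text
time: 5.3
ee_pos: [0.5623, -0.1293, 0.2003]
tool_rot: [0.734, 0.68, 0.0, -0.0]
force: [0.2, 0.6, -0.1]
opening: -0.002
grasp_force: 0.0
```

```bash
python3 -c "
from h import *
s=get_state();M=np.array([EX,EY]);print(M@(s['ee_pos'][:2]-C),s['force'])
plan([(*tp(-.02,-.165),.027,85.6)])
cv2.imwrite('pics/w2.png',read_camera('wrist'))"
```

```text
[-0.01984726 -0.16543406] [ 0.17065031  0.60901949 -0.09693765]
now [ 0.5623 -0.1293  0.2003] ang 85.6 t 5.3 f [ 0.2  0.6 -0.1] open -0.002 grip 0.0
[0.0006, -0.0001, 0.2889, -0.0001, -0.0002, 0.0001]
```

View pics/w2.png

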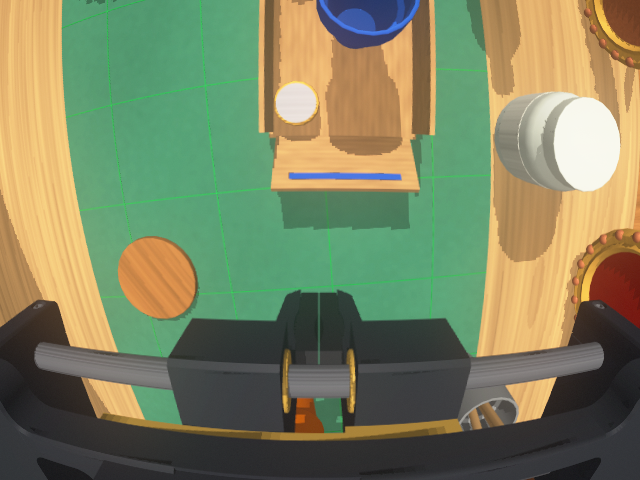

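The right panel's free edge is at row 190 (columns 272–418), clear of the fingers. The blank is at (157,277) and the tub at (560,140), both out of the way.

>>> arm_command([
  [0,0,0.289,0,0,0,-1],
  [0,0,0.289,0,0,0,-1],
  [0,0,0.289,0,0,0,-1],
  [0,0,0.289,0,0,0,-1],
  [0.02,0,0.289,0,0,0,-1],
  [0.035,0,0.289,0,0,0,-1],
  [0.05,0,0.289,0,0,0,-1],
  [0.06,0,0.289,0,0,0,-1],
  [0.07,0,0.289,0,0,0,-1],
  [0.08,0,0.289,0,0,0,-1],
  [0.09,0,0.289,0,0,0,-1],
  [0.095,0,0.289,0,0,0,-1],
  [0.095,0,0.289,0,0,0,-1],
])

```text
time: 6.98
ee_pos: [0.5666, -0.0723, 0.0268]
tool_rot: [0.733, 0.68, -0.0, -0.0]
force: [0.4, -0.2, -1.1]
opening: 0.001
grasp_force: 0.0
```

>>> arm_command([
  [0.005,0,0,0,0,0,-1],
  [0.008,0,0,0,0,0,-1],
  [0.008,0,0,0,0,0,-1],
])

```text
time: 7.35
ee_pos: [0.567, -0.0685, 0.027]
tool_rot: [0.733, 0.68, -0.0, 0.0]
force: [-1.0, -4.6, 0.2]
opening: 0.003
grasp_force: 2.2
```

>>> arm_command([
  [0.005,0,0,0,0,0,-1],
  [0.005,0,0,0,0,0,-1],
])

```text
time: 7.6
ee_pos: [0.5671, -0.0683, 0.0271]
tool_rot: [0.734, 0.68, -0.002, 0.001]
force: [-3.6, -16.6, -1.6]
opening: 0.003
grasp_force: 8.4
```

```bash
python3 -c "
from h import *
s=get_state();M=np.array([EX,EY]);print(M@(s['ee_pos'][:2]-C),s['force'])
a=tp(-.02,-.14)
plan([(*a,.03,85.6),(*a,.2,85.6),(.46,-.325,.25,85.6),(.519,-.33,.23,85.6),(.519,-.33,.08,85.6)])"
```

```text
[-0.01981438 -0.10418897] [ -3.61998972 -16.57045054  -1.63830165]
now [ 0.5671 -0.0683  0.0271] ang 85.6 t 7.6 f [ -3.6 -16.6  -1.6] open 0.003 grip 8.4
[-0.0597, -0.0004, -0.0046, -0.0002, 0.0015, 0.0002]
[-0.061, -0.0005, -0.288, -0.0002, 0.0015, 0.0002]
[-0.4419, -0.1456, -0.3695, -0.0002, 0.0015, 0.0002]
[-0.4426, -0.0469, -0.3362, -0.0002, 0.0015, 0.0002]
[-0.4415, -0.0467, -0.0862, -0.0002, 0.0015, 0.0002]
```

>>> arm_command([
  [-0.06,0,-0.005,0,0,0,-1],
  [-0.06,0,-0.29,0,0,0,-1],
  [-0.06,0,-0.29,0,0,0,-1],
  [-0.06,0,-0.29,0,0,0,-1],
  [-0.559,-0.038,-0.32,0,0,0,1],
  [-0.559,-0.038,-0.32,0,0,0,1],
  [-0.559,-0.038,-0.32,0,0,0,1],
  [-0.559,-0.038,-0.32,0,0,0,1],
  [-0.559,-0.038,-0.32,0,0,0,1],
  [-0.559,-0.038,-0.32,0,0,0,1],
  [-0.559,-0.038,-0.32,0,0,0,1],
  [-0.559,-0.038,-0.32,0,0,0,1],
])

```text
time: 9.1
ee_pos: [0.5197, -0.3961, 0.2189]
tool_rot: [0.733, 0.68, 0.0, -0.0]
force: [0.2, 0.2, 0.0]
opening: 0.893
grasp_force: 0.0
```

```bash
python3 -c "
from h import *
s=get_state();print(s['ee_pos'],s['opening'])
I=read_camera('wrist');cv2.imwrite('pics/w3.png',I)
print(I[180])if 0 else 0
h=cv2.cvtColor(I,cv2.COLOR_BGR2HSV);m=cv2.inRange(h,(4,150,40),(14,255,255))
n,l,st,ce=cv2.connectedComponentsWithStats(m)
for i in np.argsort(-st[1:,4])[:4]+1:print(st[i],ce[i])"
```

```text
[ 0.51970225 -0.3960501   0.21892924] 0.8929370200762532
[ 265   98   91   89 5875] [309.79421277 140.22859574]
[ 460  263  139   84 3720] [537.91451613 299.23763441]
[ 130    0   83   52 3406] [168.36083382  21.86465062]
[ 610    0   30   86 1641] [628.86654479  42.75685558]
```

View pics/w3.png

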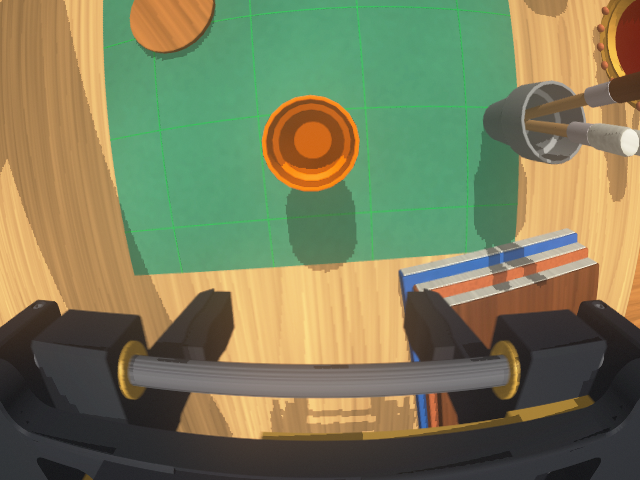

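The orange cup's rim is at columns 262–359, rows 95–191, so its centre is (310.5,143). The brush pot is apart at (550,120), and the books are at right below.

```bash
python3 -c "
from h import *
s=get_state()
for z in(.095,.1):
  P=[wz(u,v,s,z) for u,v in((262,143),(359,143),(310.5,95),(310.5,191))];print(np.mean(P,0),np.linalg.norm(P[0]-P[1]),np.linalg.norm(P[2]-P[3]))
print(tri([wray(310.5,143,s),ray('top',469.1,227.1)]),tri([wray(310.5,143,s),ray('scene',223,302.6)]),tri([wray(310.5,143,s),ray('top',469.1,227.1),ray('scene',223,302.6)])[0])
plan([(.520,-.329,.2,None),(.520,-.329,.081,None),(.520,-.329,.25,None)])"
```

```text
[ 0.51986997 -0.32680466  0.095     ] 0.06655321095624529 0.06669205809551525
[ 0.51998532 -0.32665098  0.1       ] 0.06525554277185758 0.06539168264107197
(array([ 0.518904  , -0.32714043,  0.10240295]), [np.float64(0.001263066242892396), np.float64(0.001263066242892581)]) (array([ 0.51977753, -0.32706708,  0.09544983]), [np.float64(0.0002130708485807034), np.float64(0.00021307084858080848)]) [ 0.51940436 -0.32795929  0.09639283]
now [ 0.5198 -0.3961  0.2191] ang 85.7 t 9.15 f [ 0.4  0.5 -0.6] open 0.93 grip 0.0
[0.1116, -0.008, 0.0318, -0.0, -0.0002, 0.0]
[0.1115, -0.0079, 0.2302, -0.0, -0.0002, 0.0]
[0.1116, -0.008, -0.0515, -0.0, -0.0002, 0.0]
```

>>> arm_command([
  [0.115,-0.0085,0.03,0,0,0,1],
  [0.115,-0.0085,0.03,0,0,0,1],
  [0.115,-0.0085,0.12,0,0,0,1],
  [0.115,-0.0085,0.18,0,0,0,1],
  [0.115,-0.0085,0.23,0,0,0,1],
  [0.115,-0.0085,0.23,0,0,0,1],
  [0.115,-0.0085,0.23,0,0,0,1],
  [0.115,-0.0085,0.23,0,0,0,-1],
  [0.115,-0.0085,0.23,0,0,0,-1],
  [0.115,-0.0085,0.23,0,0,0,-1],
  [0.115,-0.0085,0.23,0,0,0,-1],
])

```text
time: 10.52
ee_pos: [0.5198, -0.329, 0.0821]
tool_rot: [0.734, 0.68, 0.0, 0.001]
force: [-1.7, 0.9, 6.4]
opening: 0.738
grasp_force: 30.0
```

```bash
python3 -c "
from h import *
plan([(.52,-.329,.25,None),(.60,-.075,.25,None)])"
```

```text
now [ 0.5198 -0.329   0.0821] ang 85.6 t 10.53 f [-1.7  0.9  6.4] open 0.738 grip 30.0
[-0.0002, 0.0006, -0.2798, 0.0004, 0.0003, 0.0]
[0.432, 0.1014, -0.2802, 0.0004, 0.0003, 0.0]
```

>>> arm_command([
  [0,0,-0.05,0,0,0,-1],
  [0,0,-0.15,0,0,0,-1],
  [0,0,-0.28,0,0,0,-1],
  [0,0,-0.28,0,0,0,-1],
  [0.1,0.025,-0.28,0,0,0,-1],
  [0.2,0.05,-0.28,0,0,0,-1],
  [0.3,0.075,-0.28,0,0,0,-1],
  [0.38,0.09,-0.28,0,0,0,-1],
  [0.432,0.101,-0.28,0,0,0,-1],
  [0.432,0.101,-0.28,0,0,0,-1],
  [0.432,0.101,-0.28,0,0,0,-1],
])

```text
time: 11.9
ee_pos: [0.5989, -0.075, 0.248]
tool_rot: [0.733, 0.68, -0.001, -0.001]
force: [0.2, 0.7, -1.2]
opening: 0.734
grasp_force: 30.0
```

```bash
cat >> h.py <<'E'
def comps(lo,hi,k=4,name=None):
    s=get_state();I=read_camera("wrist")
    if name:cv2.imwrite(name,I)
    m=cv2.inRange(cv2.cvtColor(I,cv2.COLOR_BGR2HSV),lo,hi);n,l,st,ce=cv2.connectedComponentsWithStats(m)
    for i in np.argsort(-st[1:,4])[:k]+1:print("x",st[i,0],st[i,0]+st[i,2]-1,"y",st[i,1],st[i,1]+st[i,3]-1,"n",st[i,4])
    return s,I
E
python3 -c "
from h import *
s,I=comps((105,110,20),(125,255,255),4,'pics/w4.png');print(s['ee_pos'],s['opening'],s['grasp_force'],s['force'])
comps((4,150,40),(14,255,255),3)"
```

```text
x 274 361 y 40 125 n 5620
x 273 355 y 195 195 n 83
x 257 292 y 0 1 n 46
x 344 356 y 0 0 n 13
[ 0.59894035 -0.07503759  0.24798818] 0.7337929522790704 29.999749184965765 [ 0.24571369  0.74880437 -1.15051199]
x 235 402 y 271 364 n 11512
x 558 623 y 15 96 n 4227
x 229 408 y 227 359 n 4039
```

```bash
python3 -c "
from h import *
s=get_state()
z=.104
P=[wz(u,v,s,z) for u,v in((273.7,82.5),(361.3,82.5),(317.5,39.7),(317.5,125.3))];print(np.mean(P,0),np.linalg.norm(P[0]-P[1]),np.linalg.norm(P[2]-P[3]))
w=wray(317.5,82.5,s);print(tri([w,ray('top',295.9,186.6)]),tri([w,ray('scene',369,213.7)]))
plan([(.6062,.0385,.25,85.6),(.6062,.0385,.2,85.6),(.6062,.0385,.121,85.6)])"
```

```text
[0.60748513 0.0379312  0.104     ] 0.06406106412373433 0.06513820542613691
(array([0.60705156, 0.03887916, 0.0860189 ]), [np.float64(0.001014116280470674), np.float64(0.001014116280470604)]) (array([0.60730321, 0.03792248, 0.09929437]), [np.float64(0.00020981498007258516), np.float64(0.00020981498007280103)])
now [ 0.5991 -0.0758  0.2485] ang 85.6 t 12.0 f [-0.2  0.6 -1.3] open 0.739 grip 30.0
[0.1908, -0.0029, -0.0025, -0.0003, 0.0, -0.0002]
[0.1908, -0.0028, 0.0808, -0.0003, 0.0, -0.0002]
[0.1908, -0.0027, 0.2125, -0.0003, 0.0, -0.0002]
```

>>> arm_command([
  [0.08,0,0,0,0,0,-1],
  [0.15,0,0,0,0,0,-1],
  [0.187,-0.001,0,0,0,0,-1],
  [0.187,-0.001,0,0,0,0,-1],
  [0.187,-0.001,0.05,0,0,0,-1],
  [0.187,-0.001,0.08,0,0,0,-1],
  [0.187,-0.001,0.1,0,0,0,-1],
  [0.187,-0.001,0.12,0,0,0,-1],
  [0.187,-0.001,0.14,0,0,0,-1],
  [0.187,-0.001,0.15,0,0,0,-1],
  [0.187,-0.001,0.15,0,0,0,-1],
])

```text
time: 13.38
ee_pos: [0.6073, 0.0373, 0.1587]
tool_rot: [0.733, 0.68, -0.0, -0.0]
force: [-0.2, 0.4, -0.9]
opening: 0.734
grasp_force: 30.0
```

>>> arm_command([
  [0,0,0.012,0,0,0,-1],
  [0,0,0.024,0,0,0,-1],
  [0,0,0.036,0,0,0,-1],
  [0,0,0.046,0,0,0,-1],
  [0,0,0.056,0,0,0,-1],
  [0,0,0.06,0,0,0,-1],
  [0,0,0.06,0,0,0,-1],
])

```text
time: 14.25
ee_pos: [0.6074, 0.0372, 0.1229]
tool_rot: [0.733, 0.68, -0.0, -0.0]
force: [0.3, 0.1, -1.2]
opening: 0.732
grasp_force: 30.0
```

>>> arm_command([
  [0,0,0.003,0,0,0,-1],
  [0,0,0.005,0,0,0,-1],
  [0,0,0.005,0,0,0,-1],
])

```text
time: 14.62
ee_pos: [0.6082, 0.0372, 0.1211]
tool_rot: [0.733, 0.68, 0.001, 0.001]
force: [-0.2, 0.6, 3.8]
opening: 0.735
grasp_force: 30.0
```

>>> arm_command([
  [0,0,0,0,0,0,1],
  [0,0,0,0,0,0,1],
  [0,0,0,0,0,0,1],
  [0,0,0,0,0,0,1],
  [0,0,-0.04,0,0,0,1],
  [0,0,-0.1,0,0,0,1],
  [0,0,-0.2,0,0,0,1],
  [0,0,-0.2,0,0,0,1],
  [0,0,-0.2,0,0,0,1],
])

```text
time: 15.75
ee_pos: [0.6072, 0.0373, 0.2399]
tool_rot: [0.733, 0.68, -0.0, 0.0]
force: [-0.0, -0.3, -0.8]
opening: 1.004
grasp_force: 0.0
```

```bash
python3 -c "
from h import *
print(get_state()['joint_pos'])
plan([(.565,.311,.22,175)])"
```

```text
[-1.33549795e-01  2.64923218e-01  1.53249734e+00 -6.05151888e-05
  1.34416057e+00 -5.74934030e-02]
now [0.6072 0.0373 0.2399] ang 85.6 t 15.75 f [-0.  -0.3 -0.8] open 1.004 grip 0.0
[0.4496, -0.1049, 0.0332, -0.0, 0.0, -0.4964]
```

>>> arm_command([
  [0.45,-0.105,0.033,0,0,-0.496,1],
  [0.45,-0.105,0.033,0,0,-0.496,1],
  [0.45,-0.105,0.033,0,0,-0.496,1],
  [0.45,-0.105,0.033,0,0,-0.496,1],
  [0.45,-0.105,0.033,0,0,-0.496,1],
  [0.45,-0.105,0.033,0,0,-0.496,1],
  [0.45,-0.105,0.033,0,0,-0.496,1],
  [0.45,-0.105,0.033,0,0,-0.496,1],
  [0.45,-0.105,0.033,0,0,-0.496,1],
  [0.45,-0.105,0.033,0,0,-0.496,1],
  [0.45,-0.105,0.033,0,0,-0.496,1],
])

```text
time: 17.12
ee_pos: [0.5646, 0.311, 0.219]
tool_rot: [0.045, 0.999, -0.0, -0.001]
force: [0.7, 0.3, 0.2]
opening: 1.001
grasp_force: 0.0
```

```bash
python3 -c "
from h import *
s,I=comps((0,0,60),(180,45,255),5,'pics/w5.png');print(s['ee_pos'])
print([wz(u,v,s,.1) for u,v in((318,140),)])"
```

```text
x 111 526 y 283 411 n 16703
x 260 357 y 88 183 n 7381
x 18 36 y 227 250 n 373
x 103 119 y 221 249 n 345
x 72 90 y 355 371 n 92
[0.56462683 0.31104657 0.21903194]
[array([0.49452538, 0.31750909, 0.1       ])]
```

View pics/w5.png

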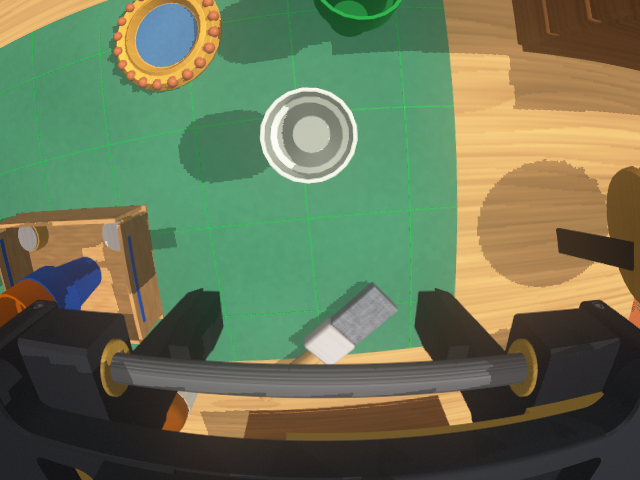

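The white cup's rim is at columns 260–357, rows 88–183, so its centre is (308.5,135.5). A green look-alike is at (358,5). The orange cup sits in the blue one at lower left, and both panels are up.

```bash
python3 -c "
from h import *
s=get_state()
P=[wz(u,v,s,.1) for u,v in((259.7,135.5),(357.3,135.5),(308.5,87.7),(308.5,183.3))];p=np.mean(P,0);print(p,np.linalg.norm(P[0]-P[1]),np.linalg.norm(P[2]-P[3]))
print(tri([wray(308.5,135.5,s),ray('top',165.5,241.5)]),tri([wray(308.5,135.5,s),ray('scene',381.7,145.5)]))
plan([(*p[:2],.2,175),(*p[:2],.082,175)])"
```

```text
[0.49090969 0.3114306  0.1       ] 0.06562190672579603 0.06515400878961736
(array([0.49013938, 0.3114573 , 0.09403866]), [np.float64(0.0010263003389404477), np.float64(0.0010263003389405394)]) (array([0.49109265, 0.31131832, 0.09482233]), [np.float64(6.226755895885012e-05), np.float64(6.226755895881258e-05)])
now [0.5648 0.3111 0.2194] ang 174.9 t 17.18 f [-0.2  0.4  0.4] open 1.001 grip 0.0
[0.1226, -0.0104, 0.0324, -0.0002, -0.0005, -0.0008]
[0.1223, -0.0103, 0.2291, -0.0002, -0.0005, -0.0008]
```

>>> arm_command([
  [0.1225,-0.0105,0.03,0,0,0,1],
  [0.1225,-0.0105,0.03,0,0,0,1],
  [0.1225,-0.0105,0.12,0,0,0,1],
  [0.1225,-0.0105,0.18,0,0,0,1],
  [0.1225,-0.0105,0.229,0,0,0,1],
  [0.1225,-0.0105,0.229,0,0,0,1],
  [0.1225,-0.0105,0.229,0,0,0,1],
  [0.1225,-0.0105,0.229,0,0,0,-1],
  [0.1225,-0.0105,0.229,0,0,0,-1],
  [0.1225,-0.0105,0.229,0,0,0,-1],
  [0.1225,-0.0105,0.229,0,0,0,-1],
])

```text
time: 18.55
ee_pos: [0.4922, 0.3117, 0.0839]
tool_rot: [0.044, 0.999, 0.0, 0.001]
force: [-0.9, -1.3, 5.5]
opening: 0.746
grasp_force: 30.0
```

```bash
python3 -c "
from h import *
plan([(.491,.3114,.28,175),(.68,.04,.28,175)])"
```

```text
now [0.4922 0.3117 0.0839] ang 174.9 t 18.55 f [-0.9 -1.3  5.5] open 0.746 grip 30.0
[0.0013, -0.0004, -0.3268, 0.0002, 0.0005, -0.0004]
[-0.3525, -0.4231, -0.3264, 0.0002, 0.0005, -0.0004]
```

>>> arm_command([
  [0,0,-0.05,0,0,0,-1],
  [0,0,-0.15,0,0,0,-1],
  [0,0,-0.25,0,0,0,-1],
  [0,0,-0.326,0,0,0,-1],
  [0,0,-0.326,0,0,0,-1],
  [-0.07,-0.08,-0.326,0,0,0,-1],
  [-0.14,-0.16,-0.326,0,0,0,-1],
  [-0.21,-0.24,-0.326,0,0,0,-1],
  [-0.28,-0.32,-0.326,0,0,0,-1],
  [-0.35,-0.39,-0.326,0,0,0,-1],
  [-0.415,-0.42,-0.326,0,0,0,-1],
  [-0.415,-0.42,-0.326,0,0,0,-1],
  [-0.415,-0.42,-0.326,0,0,0,-1],
])

```text
time: 20.18
ee_pos: [0.716, 0.0389, 0.2762]
tool_rot: [0.044, 0.999, 0.0, -0.002]
force: [0.5, 0.4, -0.7]
opening: 0.748
grasp_force: 30.0
```

```bash
python3 -c "
from h import *
s,I=comps((4,175,40),(10,255,255),4,'pics/w6.png');print(s['ee_pos'],s['opening'],s['grasp_force'],calibration('wrist')['cx'])
c=calibration('wrist');f=240/np.tan(np.radians(c['fov_y']/2))
# expected rim pixels for the orange rim at (.6075,.038,.139)
T=c['tool_from_camera'];Rw=R.from_quat(s['tool_rot']).as_matrix()
q=[]
for t in np.linspace(0,6.283,73):
  p=np.array([.6075+.033*np.cos(t),.038+.033*np.sin(t),.139]);k=T[:3,:3].T@(Rw.T@(p-s['ee_pos'])-T[:3,3]);r=np.hypot(k[0],k[1]);th=np.arctan2(r,-k[2]);q.append([c['cx']+f*th*k[0]/r,c['cy']-f*th*k[1]/r])
q=np.array(q);print('expect x',q[:,0].min(),q[:,0].max(),'y',q[:,1].min(),q[:,1].max())"
```

```text
x 526 528 y 309 312 n 5
x 518 518 y 310 311 n 2
x 522 522 y 311 312 n 2
x 521 521 y 309 309 n 1
[0.71599347 0.03891348 0.27616168] 0.7477897169794031 29.974364193622023 318.4529893643459
expect x 256.87293179815543 349.2146738825944 y 44.27413361586929 133.49546350701456
```

```bash
python3 -c "
import cv2,numpy as np
I=cv2.imread('pics/w6.png');h=cv2.cvtColor(I,cv2.COLOR_BGR2HSV)
print(h[40:140:8,303].tolist());print(h[89,250:360:8].tolist())
m=cv2.inRange(h,(4,205,30),(16,255,255));n,l,st,ce=cv2.connectedComponentsWithStats(m)
for i in np.argsort(-st[1:,4])[:4]+1:print(st[i,0],st[i,0]+st[i,2]-1,st[i,1],st[i,1]+st[i,3]-1,st[i,4])"
python3 -c "
import sys;sys.path.insert(0,'.')
from h import *
plan([(.6085,.038,.276,175),(.6085,.038,.158,175)])"
```

```text
[[15, 137, 166], [15, 229, 249], [12, 203, 137], [12, 217, 168], [13, 208, 141], [12, 213, 141], [13, 225, 219], [13, 223, 220], [13, 224, 220], [13, 223, 220], [12, 212, 160], [13, 223, 214], [17, 132, 242]]
[[15, 140, 188], [15, 139, 194], [12, 221, 200], [17, 216, 253], [12, 204, 136], [12, 203, 138], [13, 224, 219], [13, 223, 220], [13, 223, 220], [13, 226, 193], [12, 209, 143], [13, 223, 210], [12, 204, 136], [15, 139, 182]]
260 350 46 133 5327
331 332 63 63 2
320 320 53 53 1
296 296 52 52 1
now [0.7159 0.0394 0.2771] ang 175.0 t 20.23 f [ 0.1  0.7 -0.6] open 0.746 grip 30.0
[0.1782, -0.0181, 0.0022, 0.0001, -0.0009, -0.0002]
[0.1777, -0.0181, 0.1989, 0.0001, -0.0009, -0.0002]
```

>>> arm_command([
  [0.08,-0.008,0,0,0,0,-1],
  [0.15,-0.0155,0,0,0,0,-1],
  [0.177,-0.0155,0,0,0,0,-1],
  [0.177,-0.0155,0,0,0,0,-1],
  [0.177,-0.0155,0.05,0,0,0,-1],
  [0.177,-0.0155,0.08,0,0,0,-1],
  [0.177,-0.0155,0.1,0,0,0,-1],
  [0.177,-0.0155,0.12,0,0,0,-1],
  [0.177,-0.0155,0.135,0,0,0,-1],
  [0.177,-0.0155,0.135,0,0,0,-1],
])

```text
time: 21.48
ee_pos: [0.6102, 0.0386, 0.1968]
tool_rot: [0.044, 0.999, 0.0, -0.001]
force: [-0.2, -0.3, -1.5]
opening: 0.748
grasp_force: 30.0
```

>>> arm_command([
  [0,0,0.012,0,0,0,-1],
  [0,0,0.024,0,0,0,-1],
  [0,0,0.036,0,0,0,-1],
  [0,0,0.046,0,0,0,-1],
  [0,0,0.056,0,0,0,-1],
  [0,0,0.058,0,0,0,-1],
  [0,0,0.058,0,0,0,-1],
])

```text
time: 22.35
ee_pos: [0.6105, 0.0386, 0.1627]
tool_rot: [0.044, 0.999, 0.0, -0.0]
force: [0.4, -0.0, 0.1]
opening: 0.746
grasp_force: 30.0
```

>>> arm_command([
  [0,0,0.003,0,0,0,-1],
  [0,0,0.005,0,0,0,-1],
  [0,0,0.006,0,0,0,-1],
  [0,0,0.006,0,0,0,-1],
])

```text
time: 22.85
ee_pos: [0.6105, 0.0386, 0.1591]
tool_rot: [0.044, 0.999, 0.0, -0.0]
force: [-0.8, -0.5, -1.2]
opening: 0.748
grasp_force: 30.0
```

>>> arm_command([
  [0,0,0.002,0,0,0,-1],
  [0,0,0.003,0,0,0,-1],
  [0,0,0.004,0,0,0,-1],
  [0,0,0.004,0,0,0,-1],
])

```text
time: 23.35
ee_pos: [0.6113, 0.0388, 0.1581]
tool_rot: [0.044, 0.999, 0.0, 0.001]
force: [-0.8, 1.5, 6.0]
opening: 0.749
grasp_force: 29.9
```

Contact comes at the predicted height. Release and withdraw.

>>> arm_command([
  [0,0,0,0,0,0,1],
  [0,0,0,0,0,0,1],
  [0,0,0,0,0,0,1],
  [0,0,0,0,0,0,1],
  [0,0,-0.04,0,0,0,1],
  [0,0,-0.1,0,0,0,1],
  [0,0,-0.2,0,0,0,1],
  [0,0,-0.2,0,0,0,1],
  [0.4,0,-0.25,0,0,0,1],
  [0.4,0,-0.25,0,0,0,1],
  [0.4,0,-0.25,0,0,0,1],
  [0.4,0,-0.25,0,0,0,1],
  [0.4,0,-0.25,0,0,0,1],
  [0.4,0,-0.25,0,0,0,1],
])

```text
time: 25.1
ee_pos: [0.3718, 0.0597, 0.3066]
tool_rot: [0.044, 0.999, -0.0, 0.0]
force: [0.5, -0.4, -0.4]
opening: 0.999
grasp_force: 0.0
```

Run:
```python
from h import *
S=read_camera("scene");T=read_camera("top");cv2.imwrite("pics/end.png",S);cv2.imwrite("pics/endtop.png",T)
S0=cv2.imread("pics/scene0.png")
h=cv2.cvtColor(S,cv2.COLOR_BGR2HSV)[130:270,330:410]
for n,lo,hi in(("blue",(105,150,20),(125,255,255)),("orange",(5,195,60),(10,255,255)),("white",(0,0,110),(180,35,255))):
    k,l,st,ce=cv2.connectedComponentsWithStats(cv2.inRange(h,lo,hi));i=np.argmax(st[1:,4])+1
    print(n,"x",330+st[i,0],330+st[i,0]+st[i,2]-1,"y",130+st[i,1],130+st[i,1]+st[i,3]-1,st[i,4])
b=np.array([.6075,.039,0])
for z in(.004,.069,.104,.139,.174):print(z,[proj("scene",b+[0,0,z]).round(1),proj("top",b+[0,0,z]).round(1)])
cv2.imwrite("pics/e2.png",np.hstack([cv2.resize(S[120:290,290:430],None,fx=3,fy=3),cv2.resize(T[140:247,230:365],None,fx=2.8,fy=2.8)[:0] if 0 else np.zeros((510,0,3),np.uint8)]))
# blue stripes of the panels, top view
k,l,st,ce=cv2.connectedComponentsWithStats(cv2.inRange(cv2.cvtColor(T,cv2.COLOR_BGR2HSV)[150:240,225:370],(105,130,20),(125,255,255)))
for i in range(1,k):
    if st[i,4]>8:print("topblue",225+st[i,0],st[i,2],150+st[i,1],st[i,3],st[i,4])
k,l,st,ce=cv2.connectedComponentsWithStats(cv2.inRange(cv2.cvtColor(S,cv2.COLOR_BGR2HSV)[185:300,295:430],(105,130,20),(125,255,255)))
for i in range(1,k):
    if st[i,4]>4:print("sceneblue",295+st[i,0],st[i,2],185+st[i,1],st[i,3],st[i,4])
print(get_state()["ee_pos"])
# expected upright edges
for y in(.093,-.093):
  for x in(-.059,.059):
    p=np.r_[tp(x,y),.060];print("edge",y,x,proj("scene",p).round(1),proj("top",p).round(1))
```

```text
blue x 353 383 y 215 253 667
orange x 355 355 y 214 214 1
white x 356 388 y 177 207 859
0.004 [array([366.3, 247.5]), array([296.7, 191.8])]
0.069 [array([368.4, 224.7]), array([295.7, 187.4])]
0.104 [array([369.6, 211.7]), array([295.1, 184.8])]
0.139 [array([370.8, 198.2]), array([294.5, 182. ])]
0.174 [array([372.1, 184.2]), array([293.8, 179. ])]
topblue 285 26 190 13 48
sceneblue 353 31 214 40 713
sceneblue 386 16 213 9 24
sceneblue 320 34 247 18 48
[0.37216572 0.05961072 0.30626354]
edge 0.093 -0.059 [363.4 197.6] [253.5 217.4]
edge 0.093 0.059 [407.4 217. ] [257.8 163.9]
edge -0.093 -0.059 [313.9 237.6] [338.5 223.8]
edge -0.093 0.059 [360.1 261.1] [342.4 170.4]
```

```bash
python3 -c "
from station import *
print(job_done())"
```

```text
the job is handed in; nothing more can be done
None
```

I handed the job in at about 25 s: the orange and white cups are nested fully home in the blue cup in the tray, both side panels are folded up to their stops, and I touched none of the other things. The judge's result was not shown.

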